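# Put the skate tools back in their shadow-foam tray

### The arm

A 6-joint arm with a two-finger parallel gripper is mounted at the origin on the work surface. World frame = base frame: x ahead of the robot, y to its left, z up, the work surface at z = 0. Lengths are in m, angles in rad, forces in N, time in s.
With the tool pointing down it reaches from about 0.375 to 0.9 m from the base axis. Payload 3.1 kg.
Tool frame: the origin (TCP) lies on the centre line of the jaws, within the pads' length; the fingertips stand 22 mm ahead of it and the grasp point (between the pads) lies 3 mm ahead of it; z points along the fingers, y is the direction in which the jaws open and shut (so a half turn about z gives the same grasp; the last joint's range is limited). The gripper opens to 85 mm and grips with 20 to 120 N. Pads are 22 mm wide; open, the fingers measure 114 mm over their backs; the gripper's body (76 mm by 85 mm) begins 54 mm behind the grasp point. The pads swing forward as they close: fully open they stand 13 mm farther back than shut.
Start: joints at [1.058, 0.527, 1.433, -0, 1.181, -0.178], TCP at [0.205, 0.59, 0.253] pointing down, gripper open.
Joint ranges: [-3.08, 3.08], [-0.75, 2.2], [0.22, 2.44], [-1.43, 4.57], [0, 2.65], [-2.85, 2.85]. Speed limits (rad/s): [2.79, 2.79, 3.14, 3.14, 3.14, 3.14].

### API

Orientations are given as a unit quaternion [w, x, y, z].
In Python, from plant import * gives the robot as it stands.
- The arm moves only by the shell command python3 -m jog 'ROWS' [FORCE]. ROWS is a JSON object of lists of equal length, an entry for each row: "angular": the turn, a rotation vector about the tool's x, y, z in degrees, a list of three; "offset": the shift along the tool's x, y, z in units of 40 mm (1.0 is 40 mm), a list of three; "hand": the closure, from -1 (fully open) to 1 (shut). In form: {"angular": [[rx, ry, rz], ...], "offset": [[x, y, z], ...], "hand": [hand, ...]}. A call has 1 to 20 rows; each row is the pose to reach, as a shift and turn from the pose commanded when the call began, along the tool's axes at that moment; what a row does not reach only later rows make up. A row lasts 1/12 s, in which the tool goes at most 41.7 mm and 7.16 degrees, less where a joint would pass 70% of its speed; a pose out of reach is approached as far as the arm can. A call with a gripper value outside its range is refused whole. The fingers move at their own pace and stop on an object; FORCE is the grip in N (left out, the last holds). Time passes only in rows, so rows that repeat a pose let the fingers close. It gives the time, the measured TCP pose, the force and the opening at its end, in the units of the state.
- read_state(): the state, without advancing time (a new reading comes with each control period).
- camera(name): name is "scene" or "top" or "wrist"; returns the picture (400x640x3 uint8, blue, green, red); there is no depth.
- calibration(name): a dict with "fx", "fy", "cx", "cy" (pixels), "R" (3x3) and "t" (3): a world point X has camera coordinates R X + t. Camera axes: x right, y down, z forward; pixel columns grow to the right and rows downward; lengths in m; the calibration is good to about 2 mm. A picture is of the moment at which its call begins: read the wrist's pose just before it. calibration takes no time and is no camera call; for the wrist camera it gives the pose at the moment of the call.
- close_job(): hands the job in, once; it reports no verdict.
The state is a dict: "time_s": time; "qpos": joint angles; "qd": joint speeds; "joint_efforts": joint torques, N m; "eef_pos": TCP position; "eef_rot": TCP orientation; "ft_force": force on the tool from outside, world axes, zero at the start; "moment": the same for the moment, N m; "grip_width": opening from 0.0 (shut) to 1.0 (fully open).
Only numpy, scipy, OpenCV 4.12 (cv2) and the standard library are available. Lean on these libraries where they do the work, as an engineer would, in place of code of your own. Each camera call takes 0.05 s, during which the arm holds its last target. There are 200 camera calls.

### The job

The bearings are clean, so put the three tools (the socket wrench, the T-shaped skate tool and the pliers, which somebody left lying across the foam) back in the foam tray, each in the pocket cut to its outline. The foam is tight: press every tool down until it is fully home, flat on the floor of its pocket at both ends. Leave the green capsule, the yellow toe stop, the oil bottle and the gate with its bearings as they are, and let go of everything at the end.

Things in the scene. Friction and masses are not known exactly. Their poses are not given: they have to be found in the camera images.
- tray: Steel tool tray, fixed flat on the table, 220 (x) x 270 (y) mm, rim 5 mm wide and 25 mm high. Dark blue foam, top at z = 22 mm, has three die-cut pockets 10 mm deep with light grey floors at z = 12 mm; about 2 mm free play round each tool. Origin: centre of the underside; axes along the sides, z up
- foam_top (a point): Centre of the foam's top face (axes as the tray's). Soft foam ribs 22 mm long face each other on the pocket walls and taper in to 5 mm at the floor: a tool laid in stays 3 to 5 mm proud on them until pressed down there with some 8 to 14 N; then friction holds it. Press near the ribs; a press far from them tips the tool
- pocket_wrench (a point): Wrench pocket: frame in which wrench lies when fully home (same origin and axes), on the pocket floor; turned half round, its x is the tray's -x. The cut is 24 mm wide from x = -98 to 2 mm (grip), 17 mm to x = 52 (neck), then a 40 mm octagon round x = 70 (head). Rib pairs at x = -72 and -24 mm
- pocket_ttool (a point): T tool pocket: frame in which ttool lies when fully home (same origin and axes), on the pocket floor; axes as the tray's. The cut is 24 mm (x = 28 to 52) by 116 mm for the crossbar and 22 mm wide from x = -62 to 28 mm for the stem. Rib pairs beside the stem at x = -18 and 12 mm
- pocket_pliers (a point): Pliers pocket: frame in which pliers lies when fully home (same origin and axes), on the pocket floor; axes as the tray's. The cut is 44 mm wide from x = -87 to 18 mm (a 10 mm foam tongue stands between the handles from x = -87 to -22), 36 mm to x = 48, 28 mm to x = 62, 19 mm to x = 85. Rib pairs outside the handles at x = -62 and -12 mm
- wrench: Chrome socket wrench lying flat, socket upwards, 184 mm long, about 0.26 kg, balanced near x = 10 mm. Origin on the underside's centre line, x towards the head, z up. Ribbed grip x = -96 to 0 mm, 20 wide, 18 thick; neck to x = 52, 13 wide, z = 3 to 15; round head 36 across at x = 70, 22 thick, its 25 mm socket reaching z = 46. Lower edges rounded 3 mm
- wrench_head (a point): Point on the underside of the wrench's head, at x = 70 mm in the wrench's frame
- wrench_butt (a point): Point on the underside of the wrench's grip near its free end, at x = -90 mm in the wrench's frame
- ttool: T-shaped skate tool lying flat, 110 x 112 mm, 18 mm thick, about 0.18 kg, balanced near x = 18 mm. Origin on the underside, x along the stem to the crossbar, z up. Black crossbar x = 30 to 50 mm, y = -42 to 42, with 16 mm chrome sockets on its ends out to y = -56 and 56; black stem 18 wide, x = -30 to 30, then an 18 mm chrome socket to x = -60. Lower edges rounded 3 mm
- ttool_bar (a point): Point on the underside of the T tool's crossbar, at x = 40 mm in the T tool's frame
- ttool_foot (a point): Point under the T tool's stem socket, at x = -55 mm in the T tool's frame, level with the underside
- pliers: Closed pliers, steel head, black dipped handles, lying flat (at the start across the foam), 166 mm long, about 0.22 kg, balanced near x = 0. Origin on the underside's centre line, x towards the jaws, z up. Two parallel handles x = -84 to 9 mm, 12 wide, 40 over both, 17 thick; joint 32 across at x = 30; jaws to x = 82, 24 then 15 wide. Lower edges rounded 3 mm
- pliers_nose (a point): Point under the pliers' jaws near their tip, at x = 78 mm in the pliers' frame
- pliers_tail (a point): Point between the pliers' handle ends, level with the underside, at x = -80 mm in the pliers' frame
- capsule: Bystander: round green plastic cleaning capsule with a snap cap, 62 mm across (a small cap tab sticks out 7 mm more), 51 mm high, loose, standing close beside the wrench. Origin: centre of the underside
- toestop: Bystander: yellow rubber toe stop standing on its pad, stem upwards, 54 mm across, 52 mm high, loose, close beside the T tool's stem. Origin: centre of the underside
- oil: Bystander: white oil bottle with a black cap, 52 mm across, 150 mm high, loose, to the far left. Origin: centre of the underside
- gate (a joint): Bystander: a steel pen, 64 (x) x 208 (y) mm, 24 mm high, fixed at the table's far edge (its near side at x = 0.76 m in the world, y varies), holds a row of eight bearings behind a hinged gate along its near side. This is the gate's angle: 0 shut, growing as it swings open towards the robot; loose, to be left shut

How it is judged:
At the end, for the whole second after the job is handed in: Each of the three tools lies in its own pocket the right way round (within 5 mm of its home position, which the pocket itself ensures), pressed down to within 3 mm of the pocket floor at both ends, released and at rest; the gate is still shut (horizontal distance between wrench and pocket_wrench below 0.005 m and x of wrench_head in the frame of pocket_wrench above 0.064 m and z of each of wrench_butt, wrench_head in the frame of pocket_wrench below 0.003 m and horizontal distance between ttool and pocket_ttool below 0.005 m and x of ttool_bar in the frame of pocket_ttool above 0.034 m and z of each of ttool_bar, ttool_foot in the frame of pocket_ttool below 0.003 m and horizontal distance between pliers and pocket_pliers below 0.005 m and x of pliers_nose in the frame of pocket_pliers above 0.072 m and z of each of pliers_tail, pliers_nose in the frame of pocket_pliers below 0.003 m and linear speed of each of wrench, ttool, pliers below 0.02 m/s and value of joint gate below 0.15 rad); the robot touches nothing.
It fails at once if the green capsule is shifted by more than 15 mm or knocked over (distance of capsule from where it was at the start of the episode above 0.015 m or angle between capsule's own z axis and vertical above 0.3 rad).
It fails at once if the yellow toe stop is shifted by more than 15 mm or knocked over (distance of toestop from where it was at the start of the episode above 0.015 m or angle between toestop's own z axis and vertical above 0.3 rad).
It fails at once if the oil bottle is shifted by more than 15 mm or knocked over (distance of oil from where it was at the start of the episode above 0.015 m or angle between oil's own z axis and vertical above 0.3 rad).
It fails at once if the gate of the bearing pen is swung open (value of joint gate above 0.2 rad).
It also fails if it takes over 69 s, if anything falls off the work surface, if the arm or the gripper's body presses on something with over 40 N, if the wrist force passes 120 N, or if a joint passes its speed limit or range.

## Working session

There is one attempt and no reset: what is moved stays moved. The work goes in short steps, Python scripts to look and compute and a shell command to move; the robot and the scene stay as the last step left them, time stands still between calls to the robot, and variables do not carry over. Pictures are saved under pics/ and viewed, about 8 in all and at most 12, crops included, and the job is handed in when it is done.

```bash
mkdir -p pics; ls
python3 - <<'E'
from plant import *
import cv2
s=read_state();print(s)
for n in("top","scene"):
    cv2.imwrite(f"pics/{n}0.png",camera(n));c=calibration(n);print(n,c)
E
```

```text
pics
{'time_s': 0.0, 'qpos': array([ 1.05747623e+00,  5.28462738e-01,  1.43389689e+00,  2.51905544e-05,
        1.18138895e+00, -1.78515079e-01]), 'qd': array([ 0.00175576,  0.00030432, -0.00021992,  0.0007795 ,  0.00017447,
        0.00138546]), 'joint_efforts': array([-1.42030214e-03, -4.42344689e+01, -1.78026187e+01, -2.41105254e-04,
        8.48252792e-03,  2.08766593e-06]), 'eef_pos': array([0.2050102 , 0.58971918, 0.25233739]), 'eef_rot': array([-3.76451843e-04,  1.66626365e-01,  9.86019519e-01, -1.01016162e-03]), 'ft_force': array([-0.49963957,  0.31392489, -0.12099431]), 'moment': array([ 0.00543104,  0.00760981, -0.03549388]), 'grip_width': 0.9991267195414505}
top {'fx': 363.521412426235, 'fy': 363.521412426235, 'cx': 321.3321146679365, 'cy': 193.9048613268683, 'R': array([[-0.03359082, -0.99942477,  0.0046677 ],
       [-0.97385561,  0.03168084, -0.22494794],
       [ 0.22467066, -0.01210185, -0.9743596 ]]), 't': array([0.02983477, 0.57450454, 0.9420054 ])}
scene {'fx': 381.35425570647146, 'fy': 381.35425570647146, 'cx': 324.39640456637227, 'cy': 192.56352985986362, 'R': array([[-0.41347925,  0.91028057,  0.0205959 ],
       [ 0.58277373,  0.28195926, -0.76215074],
       [-0.69957822, -0.30313077, -0.64707191]]), 't': array([ 0.22179572, -0.31764848,  1.5475338 ])}
```

View pics/top0.png

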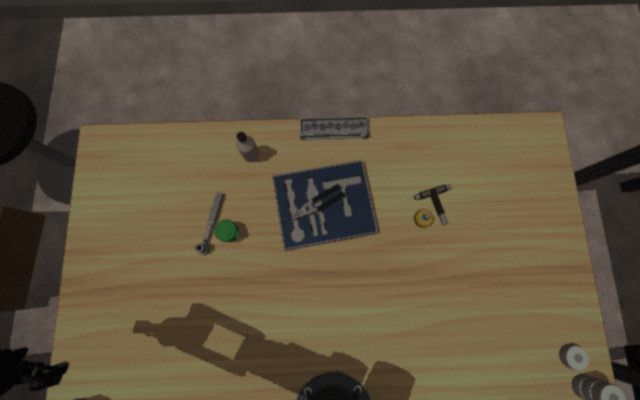

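View pics/scene0.png

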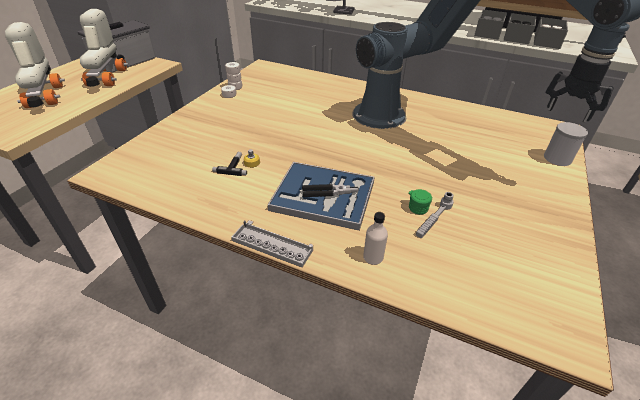

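The top view shows the tray at about (325,205), with the pliers lying across it. The wrench is at (210,222) beside the capsule at (227,230). The T tool is at (437,200) with the toe stop at (424,217). Next I'll localise roughly and enlarge the picture.

```bash
cat > h.py <<'E'
import numpy as np, cv2
from plant import *
from scipy.spatial.transform import Rotation as Ro
def w(c,u,v,z):
    d=c['R'].T@np.array([(u-c['cx'])/c['fx'],(v-c['cy'])/c['fy'],1]); o=-c['R'].T@c['t']
    return o+d*(z-o[2])/d[2]
def px(c,X):
    p=c['R']@np.array(X)+c['t']; return np.array([c['fx']*p[0]/p[2]+c['cx'],c['fy']*p[1]/p[2]+c['cy']])
def rot():
    q=read_state()['eef_rot']; return Ro.from_quat([q[1],q[2],q[3],q[0]])
def go(x,y,z,yaw):
    """rows numbers to reach TCP x,y,z pointing down, tool y axis (jaw) at world angle yaw deg (mod 180)"""
    s=read_state(); r=rot(); d=r.inv().apply(np.array([x,y,z])-s['eef_pos'])/.04
    best=None
    for a in (yaw,yaw+180):
        t=np.radians(a); Y=np.array([np.cos(t),np.sin(t),0]);Z=np.array([0,0,-1.]);X=np.cross(Y,Z)
        R=Ro.from_matrix(np.c_[X,Y,Z]); v=(r.inv()*R).as_rotvec(degrees=True)
        print('yaw',a,'offset',d.round(3),'angular',v.round(2),'q6->',np.round(s['qpos'][5],2))
E
python3 - <<'E'
from h import *
im=cv2.imread('pics/top0.png');c=calibration('top')
hsv=cv2.cvtColor(im,cv2.COLOR_BGR2HSV)
m=((hsv[...,0]>95)&(hsv[...,0]<125)&(hsv[...,1]>90)).astype(np.uint8)
m=cv2.morphologyEx(m,cv2.MORPH_CLOSE,np.ones((15,15)))
cs=max(cv2.findContours(m,0,2)[0],key=cv2.contourArea)
pts=np.float32([w(c,*p[0],.022)[:2] for p in cs])
print(cv2.minAreaRect(pts*1000))
for n,u,v,z in(('wbutt',219,195,.009),('whead',203,248,.02),('caps',227,230,.025),('Tbar',433,191,.01),('Tfoot',446,222,.01),('toe',424,217,.02),('plj',298,214,.03),('plt',342,188,.03),('oil',249,152,.03)):
    print(n,w(c,u,v,z).round(3))
cv2.imwrite('pics/crop0.png',cv2.resize(im[150:262,190:460],None,fx=2.95,fy=2.95,interpolation=cv2.INTER_CUBIC))
print(calibration('wrist'))
E
```

```text
((557.1492309570312, 4.0916290283203125), (203.1080780029297, 253.43069458007812), 8.437561988830566)
wbutt [0.595 0.309 0.009]
whead [0.441 0.347 0.02 ]
caps [0.489 0.279 0.025]
Tbar [ 0.586 -0.318  0.01 ]
Tfoot [ 0.493 -0.346  0.01 ]
toe [ 0.508 -0.281  0.02 ]
plj [0.527 0.078 0.03 ]
plt [ 0.599 -0.05   0.03 ]
oil [0.717 0.219 0.03 ]
{'fx': 298.19902519511595, 'fy': 298.19902519511595, 'cx': 322.7136538930994, 'cy': 201.24967881229, 'R': array([[ 0.32856928,  0.94447708, -0.00229498],
       [ 0.89980392, -0.31228783,  0.30467887],
       [ 0.28704552, -0.10217315, -0.95245237]]), 't': array([-0.62269299, -0.0393556 ,  0.38026507])}
```

View pics/crop0.png

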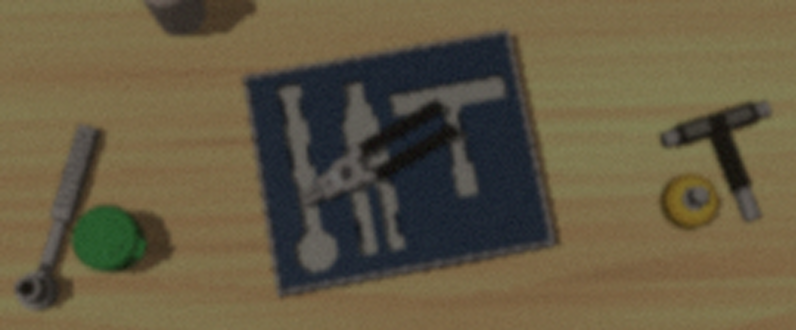

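The enlarged crop shows the tray turned about +8.4°. The pockets are, left to right, wrench (head near the robot), pliers and T tool. The pliers lie at about 119°. I'll move over the tray for a close look.

```bash
python3 -c "
from h import *
go(.54,.01,.21,29)"
```

```text
yaw 29 offset [-12.672 -10.936   1.077] angular [-1.100e-01  2.000e-02  4.182e+01] q6-> -0.18
yaw 209 offset [-12.672 -10.936   1.077] angular [-3.0000e-02 -1.4000e-01 -1.3818e+02] q6-> -0.18
```

```bash
python3 -m jog '{"angular":[[0,0,42],[0,0,42],[0,0,42],[0,0,42],[0,0,42],[0,0,42],[0,0,42],[0,0,42],[0,0,42],[0,0,42],[0,0,42],[0,0,42],[0,0,42],[0,0,42],[0,0,42],[0,0,42],[0,0,42],[0,0,42],[0,0,42],[0,0,42]],"offset":[[-12.67,-10.94,1],[-12.67,-10.94,1],[-12.67,-10.94,1],[-12.67,-10.94,1],[-12.67,-10.94,1],[-12.67,-10.94,1],[-12.67,-10.94,1],[-12.67,-10.94,1],[-12.67,-10.94,1],[-12.67,-10.94,1],[-12.67,-10.94,1],[-12.67,-10.94,1],[-12.67,-10.94,1],[-12.67,-10.94,1],[-12.67,-10.94,1],[-12.67,-10.94,1],[-12.67,-10.94,1],[-12.67,-10.94,1],[-12.67,-10.94,1],[-12.67,-10.94,1]],"hand":[-1,-1,-1,-1,-1,-1,-1,-1,-1,-1,-1,-1,-1,-1,-1,-1,-1,-1,-1,-1]}'
python3 - <<'E'
from h import *
import json
print(read_state()['eef_pos'],read_state()['qd'].round(3))
c=calibration('wrist');im=camera('wrist');cv2.imwrite('pics/w1.png',im)
json.dump({k:np.asarray(v).tolist() for k,v in c.items()},open('w1.json','w'))
E
```

```text
time_s: 1.77
eef_pos: [0.5388, 0.0118, 0.213]
eef_rot: [-0.001, 0.508, 0.861, -0.0]
ft_force: [-0.6, 0.0, 0.3]
grip_width: 1.003
[0.5387656  0.01178786 0.21296701] [ 0.017 -0.008  0.    -0.002 -0.003 -0.002]
```

View pics/w1.png

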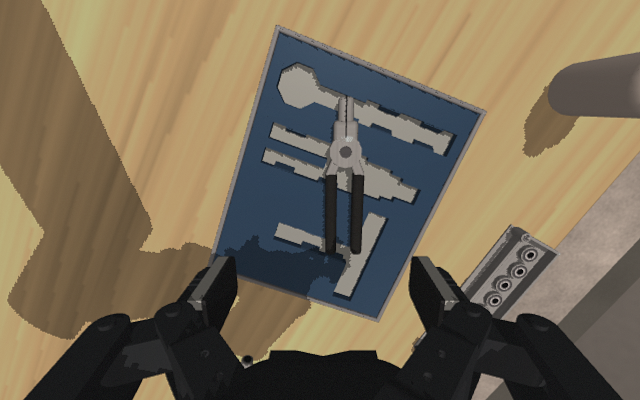

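The wrist view shows everything clearly. The tray corners are at about (277,26), (486,110) and (378,320). The pliers' rivet is at (346,153), the handle ends at (330,252) and (356,252), and the jaw tip at (346,97). I'll fit the pocket outlines to the grey floor mask.

```bash
cat > fit.py <<'E'
from h import *
import json
from scipy.optimize import minimize
from scipy.ndimage import gaussian_filter
c={k:np.array(v) for k,v in json.load(open('w1.json')).items()};im=cv2.imread('pics/w1.png')
cor=[w(c,*p,.025) for p in((277,26),(486,110),(378,320))]
print('corners',np.round(cor,4).tolist())
e=cor[2]-cor[1];f=cor[0]-cor[1];print('len',np.hypot(*e[:2]),np.hypot(*f[:2]),'ctr',((cor[0]+cor[2])/2).round(4))
yaw0=np.arctan2(*(cor[1]-cor[0])[1::-1]);print('yaw',np.degrees(yaw0))
hsv=cv2.cvtColor(im,cv2.COLOR_BGR2HSV)
sat=hsv[...,1].astype(int)
grey=(sat<90)&(hsv[...,2]>45)
def box(x0,x1,hw,y=0):return np.array([[x0,y-hw],[x1,y-hw],[x1,y+hw],[x0,y+hw]])/1e3
oct_=np.array([[70+20/np.cos(np.pi/8)*np.cos(a),20/np.cos(np.pi/8)*np.sin(a)] for a in np.pi/8+np.arange(8)*np.pi/4])/1e3
P={'wrench':([box(-98,2,12),box(0,52,8.5),oct_],[(-72,12),(-24,12)],np.pi),
'ttool':([box(28,52,58),box(-62,30,11)],[(-18,11),(12,11)],0),
'pliers':([box(-87,18,13.5+0,y=0)*0+box(-87,18,22),box(10,48,18),box(40,62,14),box(60,85,9.5)],[(-62,22),(-12,22)],0)}
S=4
def fill(m,poly,T,z,val):
    q=np.array([px(c,(*(T(p)),z)) for p in poly]);cv2.fillPoly(m,[np.int32(np.round(q*16))],val,cv2.LINE_AA,4)
def render(name,x,y,yaw):
    polys,ribs,dy=P[name];a=yaw+dy;R=np.array([[np.cos(a),-np.sin(a)],[np.sin(a),np.cos(a)]]);T=lambda p:R@p+[x,y]
    t=np.zeros(im.shape[:2],np.uint8);b=t.copy()
    for p in polys: fill(t,p,T,.022,255);fill(b,p,T,.012,255)
    for rx,hw in ribs:
        for s in(1,-1): fill(b,box(rx-11,rx+11,2.5,y=s*(hw-2.5)),T,.012,0)
    if name=='pliers':
        for z,m in((.022,t),(.012,b)): fill(m,box(-90,-22,5),T,z,0)
    return cv2.min(t,b)/255.
ign=np.zeros(im.shape[:2],np.uint8);cv2.fillPoly(ign,[np.array([[335,90],[357,90],[365,140],[367,258],[320,258],[322,140]])],1)
ign=ign>0
init={'wrench':(355,110),'pliers':(335,160),'ttool':(325,250)}
out={};ov=im.copy()
if __name__=='__main__':
  for n in P:
    best=None
    c0=w(c,*init[n],.012)[:2]
    r0=render(n,*c0,yaw0);reg=cv2.dilate((r0>0).astype(np.uint8),np.ones((41,41)))>0
    obs=gaussian_filter(grey.astype(float),1.2)
    def cost(v):
        r=gaussian_filter(render(n,*v[:2],v[2]),1.2);return ((r-obs)**2)[reg&~ign].sum()
    for dx in(-.02,0,.02):
     for dy in(-.01,0,.01):
      v0=np.array([c0[0]+dx,c0[1]+dy,yaw0])
      o=minimize(cost,v0,method='Nelder-Mead',options=dict(initial_simplex=v0+np.array([[0,0,0],[.01,0,0],[0,.01,0],[0,0,.03]]),xatol=1e-5,fatol=.01))
      if best is None or o.fun<best.fun:best=o
    print(n,best.x[:2].round(4),np.degrees(best.x[2]).round(2),best.fun,reg.sum())
    r=(render(n,*best.x)>.5).astype(np.uint8)
    cv2.drawContours(ov,cv2.findContours(r,1,1)[0],-1,(0,0,255),1)
  for p in((346,153,.039),(346,97,.032),(330,252,.036),(356,252,.036)):print(p,w(c,*p).round(4))
  cv2.imwrite('pics/ov1.png',cv2.resize(ov[10:330,200:500],None,fx=1.85,fy=1.85))
E
python3 fit.py
```

```text
corners [[0.4299, 0.1199, 0.025], [0.6433, 0.1537, 0.025], [0.6827, -0.1096, 0.025]]
len 0.2661922566862152 0.21600572005350943 ctr [0.5563 0.0052 0.025 ]
yaw 9.000239422449848
wrench [0.5392 0.0945] 8.56 717.6140704380084 17742
ttool [ 0.5797 -0.0551] 8.5 446.8400186486644 13558
pliers [0.5525 0.0328] 8.53 759.4714381484271 17458
(346, 153, 0.039) [0.5416 0.0515 0.039 ]
(346, 97, 0.032) [0.5157 0.097  0.032 ]
(330, 252, 0.036) [ 0.5816 -0.0518  0.036 ]
(356, 252, 0.036) [ 0.6068 -0.0379  0.036 ]
```

View pics/ov1.png

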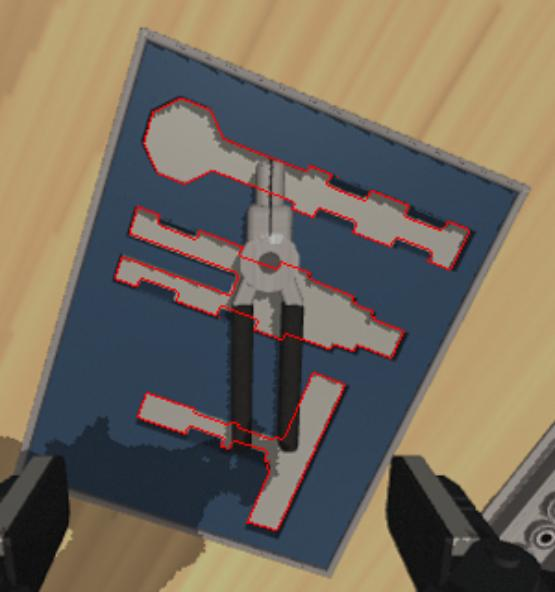

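The fit is excellent: all three pockets line up and the yaw is 8.53°. Pliers origin ≈ (0.5555, 0.026), yaw 119°. Next is the grasp.

```bash
python3 -c "
from h import *
go(.5574,.0225,.049,29)"
```

```text
yaw 29 offset [-1.000e-03  5.370e-01  4.103e+00] angular [-0.07 -0.08 -0.08] q6-> -0.69
yaw 209 offset [-1.000e-03  5.370e-01  4.103e+00] angular [-1.2000e-01  1.1000e-01  1.7992e+02] q6-> -0.69
```

```bash
python3 -m jog '{"angular":[[0,0,0],[0,0,0],[0,0,0],[0,0,0],[0,0,0],[0,0,0],[0,0,0],[0,0,0],[0,0,0],[0,0,0],[0,0,0],[0,0,0],[0,0,0],[0,0,0]],"offset":[[0,0.54,1],[0,0.54,2],[0,0.54,3],[0,0.54,3.6],[0,0.54,4.1],[0,0.54,4.1],[0,0.54,4.1],[0,0.54,4.1],[0,0.54,4.1],[0,0.54,4.1],[0,0.54,4.1],[0,0.54,4.1],[0,0.54,4.1],[0,0.54,4.1]],"hand":[-1,-1,-1,-1,-1,-0.6,1,1,1,1,1,1,1,1]}' 60
python3 -m jog '{"angular":[[0,0,0],[0,0,0],[0,0,0],[0,0,0],[0,0,0]],"offset":[[0,0,-0.5],[0,0,-1],[0,0,-1.5],[0,0,-1.5],[0,0,-1.5]],"hand":[1,1,1,1,1]}'
python3 - <<'E'
from h import *
s=read_state();print(s['eef_pos'],s['ft_force'],s['grip_width'])
go(.5525,.0328,.109,-81.5)
c=calibration('wrist');im=camera('wrist');cv2.imwrite('pics/w2.png',im)
E
```

```text
time_s: 2.98
eef_pos: [0.5602, 0.0211, 0.0515]
eef_rot: [0.001, 0.509, 0.861, 0.001]
ft_force: [-0.7, 2.2, 7.9]
grip_width: 0.451
time_s: 3.4
eef_pos: [0.56, 0.0207, 0.1107]
eef_rot: [0.002, 0.509, 0.861, 0.001]
ft_force: [-0.3, 0.6, -2.4]
grip_width: 0.447
[0.56000086 0.02070584 0.1107126 ] [-0.31656153  0.56594568 -2.44799413] 0.4468982143732682
yaw -81.5 offset [ 0.355 -0.019  0.042] angular [ 2.4000e-01 -7.0000e-02  1.1032e+02] q6-> -0.67
yaw 98.5 offset [ 0.355 -0.019  0.042] angular [ 6.000e-02  2.200e-01 -6.968e+01] q6-> -0.67
```

View pics/w2.png

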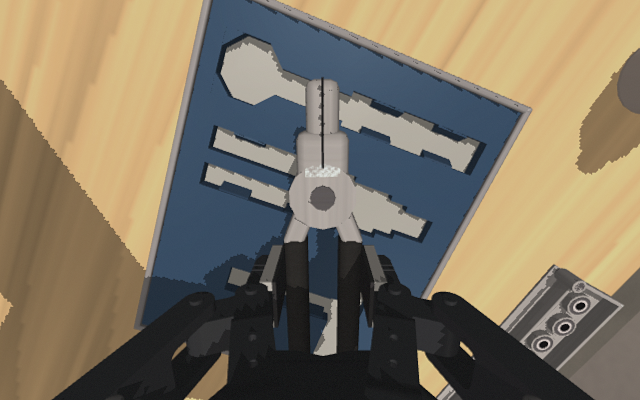

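The pliers are gripped and level, with the rivet at (322,198) and the tip at (322,80), so the axis lies along tool x. I'll work out the in-hand offset.

Run:
```python
from h import *
c=calibration('wrist');s=read_state();r=rot()
for u,v in((322,198),(322,80)):
  for z in(.097,.099):
    print(u,v,z,(r.inv().apply(w(c,u,v,z)-s['eef_pos'])*1000).round(1))
```

```text
322 198 0.097 [36.5 -1.3 12.6]
322 198 0.099 [37.2 -1.3 10.6]
322 80 0.097 [87.6 -1.2 12.5]
322 80 0.099 [87.5 -1.2 10.5]
```

```bash
python3 -m jog '{"angular":[[0,0,110.3],[0,0,110.3],[0,0,110.3],[0,0,110.3],[0,0,110.3],[0,0,110.3],[0,0,110.3],[0,0,110.3],[0,0,110.3],[0,0,110.3],[0,0,110.3],[0,0,110.3],[0,0,110.3],[0,0,110.3],[0,0,110.3],[0,0,110.3],[0,0,110.3],[0,0,110.3]],"offset":[[0.4,-0.1,0],[0.4,-0.1,0],[0.4,-0.1,0],[0.4,-0.1,0],[0.4,-0.1,0],[0.4,-0.1,0],[0.4,-0.1,0],[0.4,-0.1,0],[0.4,-0.1,0],[0.4,-0.1,0],[0.4,-0.1,0],[0.4,-0.1,0],[0.4,-0.1,0],[0.4,-0.1,0],[0.4,-0.1,0],[0.4,-0.1,0],[0.4,-0.1,0],[0.4,-0.1,0]],"hand":[1,1,1,1,1,1,1,1,1,1,1,1,1,1,1,1,1,1]}'
python3 -c "
from h import *
go(.5473,.0325,.0545,-81.5)"
```

```text
time_s: 4.95
eef_pos: [0.547, 0.033, 0.1081]
eef_rot: [-0.0, 0.997, 0.075, -0.001]
ft_force: [-0.0, -0.6, -2.6]
grip_width: 0.443
yaw -81.5 offset [0.008 0.015 1.341] angular [-0.04  0.14  0.1 ] q6-> 1.28
yaw 98.5 offset [0.008 0.015 1.341] angular [-2.200e-01 -6.000e-02 -1.799e+02] q6-> 1.28
```

```bash
python3 -m jog '{"angular":[[0,0,0],[0,0,0],[0,0,0],[0,0,0],[0,0,0]],"offset":[[0.01,0.01,0.6],[0.01,0.01,1.2],[0.01,0.01,1.34],[0.01,0.01,1.34],[0.01,0.01,1.34]],"hand":[1,1,1,1,1]}'
python3 - <<'E'
from h import *
c=calibration('wrist');im=camera('wrist');s=read_state()
print(s['eef_pos'],s['ft_force'])
from fit import render
a=np.radians(8.53);
def poly(x,y,pts):
    R=np.array([[np.cos(a),-np.sin(a)],[np.sin(a),np.cos(a)]]);return [np.array(p)/1e3@R.T+[x,y] for p in pts]
P=[(-87,-22),(18,-22),(18,-18),(48,-18),(48,-14),(62,-14),(62,-9.5),(85,-9.5),(85,9.5),(62,9.5),(62,14),(48,14),(48,18),(18,18),(18,22),(-87,22)]
for (x,y),col in(((.5525,.0328),(0,0,255)),((.5535,.0334),(0,255,0))):
    q=np.array([px(c,(*p,.022)) for p in poly(x,y,P)]);cv2.polylines(im,[np.int32(q*16)],True,col,1,cv2.LINE_AA,4)
cv2.imwrite('pics/w3.png',im)
E
```

```text
time_s: 5.37
eef_pos: [0.5482, 0.0327, 0.0555]
eef_rot: [-0.0, 0.997, 0.075, -0.001]
ft_force: [-0.4, 0.1, -2.0]
grip_width: 0.447
[0.54880677 0.03258273 0.05618786] [-0.21996387  0.40172008 -2.19626502]
corners [[0.4299, 0.1199, 0.025], [0.6433, 0.1537, 0.025], [0.6827, -0.1096, 0.025]]
len 0.2661922566862152 0.21600572005350943 ctr [0.5563 0.0052 0.025 ]
yaw 9.000239422449848
```

View pics/w3.png

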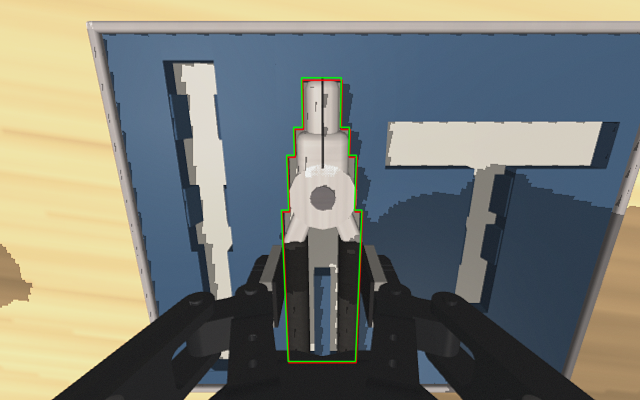

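The pliers hang centred over the pocket outline. I'll lower them in, watching the force.

```bash
python3 -m jog '{"angular":[[0,0,0],[0,0,0],[0,0,0],[0,0,0],[0,0,0]],"offset":[[-0.03,0,0.05],[-0.03,0,0.12],[-0.03,0,0.2],[-0.03,0,0.26],[-0.03,0,0.26]],"hand":[1,1,1,1,1]}'
```

```text
time_s: 5.83
eef_pos: [0.5473, 0.0327, 0.0454]
eef_rot: [-0.0, 0.997, 0.074, 0.0]
ft_force: [0.4, 1.4, -0.6]
grip_width: 0.448
```

```bash
python3 -m jog '{"angular":[[0,0,0],[0,0,0],[0,0,0]],"offset":[[0,0,0.05],[0,0,0.05],[0,0,0.05]],"hand":[1,1,1]}'
```

```text
time_s: 6.08
eef_pos: [0.5474, 0.0324, 0.0436]
eef_rot: [0.0, 0.997, 0.074, 0.0]
ft_force: [0.5, 2.0, 1.3]
grip_width: 0.444
```

```bash
python3 -m jog '{"angular":[[0,0,0],[0,0,0],[0,0,0],[0,0,0],[0,0,0],[0,0,0],[0,0,0],[0,0,0],[0,0,0],[0,0,0],[0,0,0],[0,0,0],[0,0,0],[0,0,0],[0,0,0]],"offset":[[0,0,0],[0,0,0],[0,0,0],[0,0,-0.3],[0,0,-0.75],[-0.14,0,-0.75],[-0.14,0,-0.75],[-0.14,0,-0.75],[-0.14,0,-0.75],[-0.14,0,-0.75],[-0.14,0,-0.75],[-0.14,0,-0.4],[-0.14,0,-0.25],[-0.14,0,-0.15],[-0.14,0,-0.15]],"hand":[-0.3,-0.3,-0.3,-0.3,-0.3,1,1,1,1,1,1,1,1,1,1]}'
```

```text
time_s: 7.33
eef_pos: [0.5409, 0.0317, 0.0482]
eef_rot: [-0.0, 0.997, 0.074, -0.001]
ft_force: [0.0, -0.1, -0.3]
grip_width: -0.001
```

```bash
python3 -m jog '{"angular":[[0,0,0],[0,0,0],[0,0,0]],"offset":[[0,0,0.08],[0,0,0.08],[0,0,0.08]],"hand":[1,1,1]}'
```

```text
time_s: 7.58
eef_pos: [0.5418, 0.0316, 0.0463]
eef_rot: [0.0, 0.997, 0.074, 0.0]
ft_force: [0.9, -0.1, 1.0]
grip_width: -0.001
```

No force at the expected height, so the shut fingers may be entering the gap between the handles. I'll lift and look.

```bash
python3 -m jog '{"angular":[[0,0,0],[0,0,0],[0,0,0],[0,0,0]],"offset":[[0,0,-1],[-0.5,0,-2],[-0.5,0,-2],[-0.5,0,-2]],"hand":[1,1,1,1]}'
python3 - <<'E'
from h import *
import json
s=read_state();c=calibration('wrist');im=camera('wrist');print(s['eef_pos'])
json.dump({k:np.asarray(v).tolist() for k,v in c.items()},open('w4.json','w'))
cv2.imwrite('pics/w4.png',im)
E
```

```text
time_s: 7.92
eef_pos: [0.5224, 0.0285, 0.1284]
eef_rot: [0.001, 0.997, 0.074, 0.002]
ft_force: [-0.1, 0.2, -1.0]
grip_width: 0.0
[0.52242145 0.02851985 0.12839757]
```

View pics/w4.png

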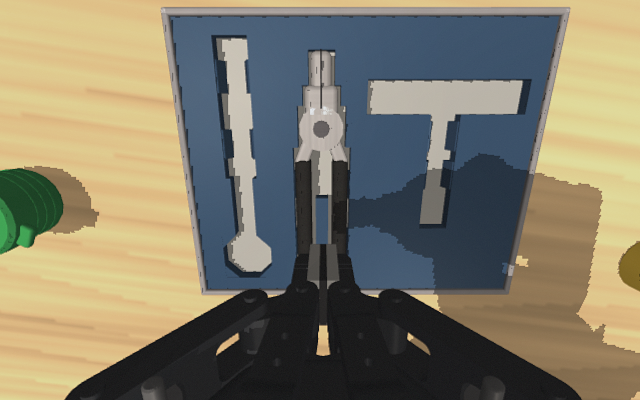

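The pliers sit in their pocket. The shut fingertips are only about 16 mm wide, so they fit between the handles. I'll press with the fingers about 21 mm apart, one pad on each handle.

```bash
python3 -m jog '{"angular":[[0,0,0],[0,0,0],[0,0,0],[0,0,0],[0,0,0],[0,0,0],[0,0,0],[0,0,0]],"offset":[[0.5,0,0.5],[0.5,0,1.1],[0.5,0,1.5],[0.5,0,1.7],[0.5,0,1.82],[0.5,0,1.9],[0.5,0,1.95],[0.5,0,1.95]],"hand":[0.5,0.5,0.5,0.5,0.5,0.5,0.5,0.5]}'
```

```text
time_s: 8.63
eef_pos: [0.5401, 0.0318, 0.051]
eef_rot: [-0.0, 0.997, 0.074, -0.001]
ft_force: [-6.9, -0.8, 23.3]
grip_width: 0.251
```

```bash
python3 -m jog '{"angular":[[0,0,0],[0,0,0],[0,0,0],[0,0,0],[0,0,0],[0,0,0],[0,0,0],[0,0,0],[0,0,0]],"offset":[[0,0,-0.5],[-0.8,0,-0.5],[-1.25,0,-0.5],[-1.25,0,-0.5],[-1.25,0,-0.3],[-1.25,0,-0.12],[-1.25,0,-0.05],[-1.25,0,0],[-1.25,0,0]],"hand":[0.5,0.5,0.5,0.5,0.5,0.5,0.5,0.5,0.5]}'
```

```text
time_s: 9.38
eef_pos: [0.494, 0.0239, 0.0509]
eef_rot: [0.001, 0.997, 0.075, 0.002]
ft_force: [-4.2, -0.6, 33.9]
grip_width: 0.248
```

```bash
python3 -m jog '{"angular":[[0,0,0],[0,0,0],[0,0,0],[0,0,0],[0,0,0],[0,0,0],[0,0,0],[0,0,0]],"offset":[[0,0,-0.5],[0.8,0,-0.5],[1.25,0,-0.5],[1.25,0,-0.5],[1.25,0,-0.2],[1.25,0,-0.05],[1.25,0,0],[1.25,0,0]],"hand":[0.5,0.5,0.5,0.5,0.5,0.5,0.5,0.5]}'
python3 - <<'E'
from h import *
go(.530,.31,.21,75)
E
```

```text
time_s: 10.05
eef_pos: [0.5427, 0.0317, 0.051]
eef_rot: [0.0, 0.997, 0.074, 0.001]
ft_force: [-3.4, 1.1, 27.8]
grip_width: 0.254
yaw 75 offset [ 0.729 -6.926 -3.978] angular [ 2.2000e-01  1.0000e-02 -1.5647e+02] q6-> 1.27
yaw 255 offset [ 0.729 -6.926 -3.978] angular [ 1.000e-02 -1.600e-01  2.353e+01] q6-> 1.27
```

```bash
python3 -c "
from h import *
go(.47,.325,.21,-104.5)"
```

```text
yaw -104.5 offset [-0.699 -7.519 -3.982] angular [ 1.000e-02 -1.600e-01  2.303e+01] q6-> 1.27
yaw 75.5 offset [-0.699 -7.519 -3.982] angular [ 2.2000e-01  1.0000e-02 -1.5697e+02] q6-> 1.27
```

```bash
python3 -m jog '{"angular":[[0,0,0],[0,0,0],[0,0,23],[0,0,23],[0,0,23],[0,0,23],[0,0,23],[0,0,23],[0,0,23],[0,0,23],[0,0,23],[0,0,23],[0,0,23]],"offset":[[0,0,-1],[0,0,-2],[-0.7,-7.52,-4],[-0.7,-7.52,-4],[-0.7,-7.52,-4],[-0.7,-7.52,-4],[-0.7,-7.52,-4],[-0.7,-7.52,-4],[-0.7,-7.52,-4],[-0.7,-7.52,-4],[-0.7,-7.52,-4],[-0.7,-7.52,-4],[-0.7,-7.52,-4]],"hand":[0.1,0.1,0.1,0.1,0.1,0.1,0.1,0.1,0.1,0.1,0.1,0.1,0.1]}'
python3 - <<'E'
from h import *
import json
s=read_state();c=calibration('wrist');im=camera('wrist');print(s['eef_pos'])
json.dump({k:np.asarray(v).tolist() for k,v in c.items()},open('w5.json','w'))
cv2.imwrite('pics/w5.png',im)
E
```

```text
time_s: 11.13
eef_pos: [0.4687, 0.3244, 0.2069]
eef_rot: [0.001, 0.992, -0.126, -0.001]
ft_force: [0.1, -0.8, -0.8]
grip_width: 0.452
[0.46873261 0.32437609 0.20691675]
```

View pics/w5.png

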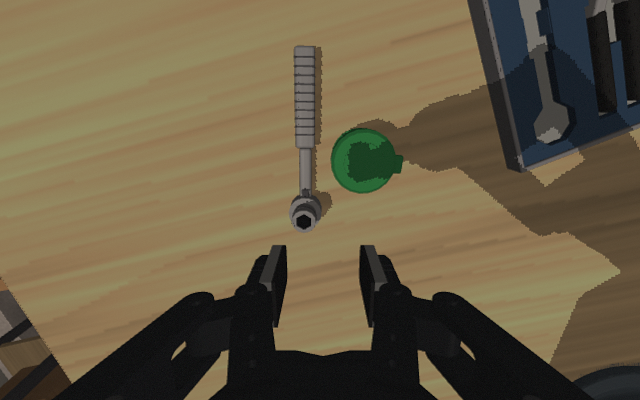

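The grip runs from the butt at (304,46) to (306.5,149), the socket top is at (304,222), and the capsule top is at (363,160) with its tab pointing away from the wrench.

Run:
```python
from h import *
import json
c={k:np.array(v) for k,v in json.load(open('w5.json')).items()}
b,g,h,k=[w(c,*p) for p in((304.5,45.5,.018),(306.5,149,.018),(304,222,.046),(363,160,.051))]
print(b,g,h,k)
d=(g-b)[:2];print('len',np.linalg.norm(d),'yaw',np.degrees(np.arctan2(d[1],d[0])))
d2=(h-b)[:2];yaw=np.arctan2(d2[1],d2[0]);print('len',np.linalg.norm(d2),'yaw',np.degrees(yaw))
e=np.array([np.cos(yaw),np.sin(yaw)]);n=np.array([-e[1],e[0]])
o=(b[:2]+96*e/1e3+h[:2]-70*e/1e3+g[:2])/3;print('origin',o)
r=k[:2]-o;print('capsule along,lat',r@e,r@n)
x=-16;t=o+e*x/1e3;print('grasp',t);go(*t,.036,np.degrees(yaw)+90)
```

```text
[0.59943684 0.30664463 0.018     ] [0.50647593 0.33031873 0.018     ] [0.43961508 0.3499279  0.046     ] [0.4875357  0.27926681 0.051     ]
len 0.09592806306641573 yaw 165.7123537057205
len 0.16557909123216685 yaw 164.84652922858166
origin [0.50681063 0.33122927]
capsule along,lat 0.005021463637335691 0.0551942434365721
grasp [0.5222543  0.32704678]
yaw 254.84652922858166 offset [ 1.277 -0.421  4.27 ] angular [0.12 0.11 0.63] q6-> 2.23
yaw 434.84652922858163 offset [ 1.277 -0.421  4.27 ] angular [-1.7000e-01  1.8000e-01 -1.7937e+02] q6-> 2.23
```

```bash
python3 -m jog '{"angular":[[0,0,0.6],[0,0,0.6],[0,0,0.6],[0,0,0.6],[0,0,0.6],[0,0,0.6],[0,0,0.6],[0,0,0.6],[0,0,0.6]],"offset":[[1,-0.4,0],[1.63,-0.4,0.5],[1.63,-0.4,1.4],[1.63,-0.4,2.3],[1.63,-0.4,2.6],[1.63,-0.4,2.6],[1.63,-0.4,2.6],[1.63,-0.4,2.6],[1.63,-0.4,2.6]],"hand":[0.3,0.3,0.3,0.3,0.3,0.3,0.3,0.3,0.3]}' 100
python3 - <<'E'
from h import *
go(.5358,.3234,.0295,-105.15)
E
```

```text
time_s: 11.93
eef_pos: [0.5379, 0.3246, 0.1064]
eef_rot: [-0.001, 0.991, -0.131, 0.002]
ft_force: [0.5, 0.1, 0.4]
grip_width: 0.349
yaw -105.15 offset [-0.05   0.048  1.923] angular [-0.15 -0.2   0.06] q6-> 2.2
yaw 74.85 offset [-0.05   0.048  1.923] angular [   0.32   -0.23 -179.94] q6-> 2.2
```

```bash
python3 -m jog '{"angular":[[0,0,0],[0,0,0],[0,0,0],[0,0,0],[0,0,0],[0,0,0],[0,0,0],[0,0,0],[0,0,0],[0,0,0],[0,0,0]],"offset":[[0,0.06,0.6],[0,0.06,1.2],[0,0.06,1.7],[0,0.06,1.92],[0,0.06,1.92],[0,0.06,1.92],[0,0.06,1.92],[0,0.06,1.92],[0,0.06,1.92],[0,0.06,1.92],[0,0.06,1.92]],"hand":[0.3,0.3,0.3,0.3,0.3,0.3,1,1,1,1,1]}' 100
```

```text
time_s: 12.85
eef_pos: [0.5373, 0.3226, 0.0296]
eef_rot: [-0.001, 0.991, -0.131, 0.002]
ft_force: [-0.4, 0.5, 5.0]
grip_width: 0.2
```

```bash
python3 -m jog '{"angular":[[0,0,0],[0,0,0],[0,0,0],[0,0,0],[0,0,0],[0,0,0]],"offset":[[0,0,-0.4],[0,0,-1.2],[0,0,-2],[0,0,-2],[0,0,-2],[0,0,-2]],"hand":[1,1,1,1,1,1]}'
python3 - <<'E'
from h import *
import json
s=read_state();c=calibration('wrist');im=camera('wrist');print(s['eef_pos'],s['ft_force'],s['moment'])
json.dump({k:np.asarray(v).tolist() for k,v in c.items()},open('w6.json','w'))
cv2.imwrite('pics/w6.png',im)
E
```

```text
time_s: 13.35
eef_pos: [0.5351, 0.3215, 0.1069]
eef_rot: [0.0, 0.991, -0.131, -0.001]
ft_force: [-0.3, 0.3, -3.2]
grip_width: 0.2
[0.53513311 0.32147178 0.10693183] [-0.34189285  0.30444008 -3.1696622 ] [-0.00947254 -0.05311968 -0.01745572]
```

View pics/w6.png

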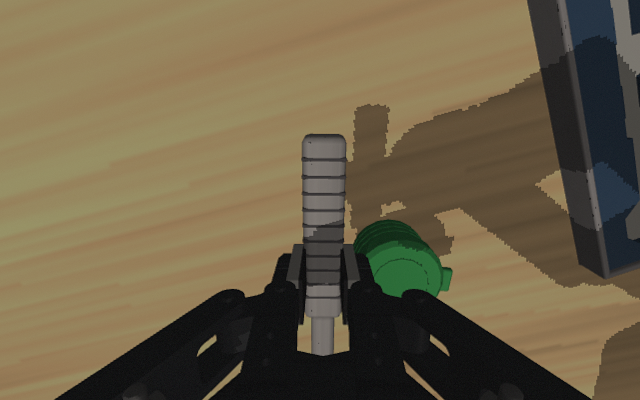

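The wrench is gripped and level, with the butt at (323.5,134) and the grip/neck boundary at (322,318). I'll compute the in-hand offset and the target.

Run:
```python
from h import *
s=read_state();c=calibration('wrist');r=rot()
for u,v in((323.5,135),(322,318)):
    print((r.inv().apply(w(c,u,v,s['eef_pos'][2]-.0116)-s['eef_pos'])*1000).round(1))
```

```text
[65.9  1.5 11.4]
[-29.5   0.7  11.7]
```

```bash
sed -e "s/w1\./w4./g; s/^ign=ign>0/ign=(ign>0)\&False/; s/init={.*/init={'wrench':(243,165),'ttool':(442,130)}/; s/for n in P:/for n in init:/; s/^yaw0=.*/yaw0=np.radians(8.5)/" fit.py > fit4.py; python3 fit4.py | grep -E "wrench|ttool"; python3 -c "
from h import *
go(.569,.0992,.108,-81.47)"
```

```text
wrench [0.539  0.0944] 8.5 1286.7817883384412 21333
ttool [ 0.5796 -0.055 ] 8.64 375.2087219352536 23657
yaw -81.47 offset [ 2.274  5.137 -0.044] angular [  0.08   0.16 -23.6 ] q6-> 2.2
yaw 98.53 offset [ 2.274  5.137 -0.044] angular [ 2.200e-01 -1.100e-01  1.564e+02] q6-> 2.2
```

```bash
python3 -m jog '{"angular":[[0,0,0],[0,0,-23.6],[0,0,-23.6],[0,0,-23.6],[0,0,-23.6],[0,0,-23.6],[0,0,-23.6],[0,0,-23.6],[0,0,-23.6],[0,0,-23.6],[0,0,-23.6],[0,0,-23.6]],"offset":[[0,0,-0.3],[2.25,5.13,-0.3],[2.25,5.13,-0.3],[2.25,5.13,-0.3],[2.25,5.13,-0.3],[2.25,5.13,-0.3],[2.25,5.13,-0.3],[2.25,5.13,-0.3],[2.25,5.13,0],[2.25,5.13,0],[2.25,5.13,0],[2.25,5.13,0]],"hand":[1,1,1,1,1,1,1,1,1,1,1,1]}'
python3 - <<'E'
from h import *
go(.5684,.0988,.0535,-81.47)
E
```

```text
time_s: 14.4
eef_pos: [0.569, 0.101, 0.1071]
eef_rot: [-0.0, 0.997, 0.075, -0.001]
ft_force: [-0.1, -0.6, -2.5]
grip_width: 0.199
yaw -81.47 offset [-0.022  0.052  1.341] angular [-0.02  0.06  0.04] q6-> 1.4
yaw 98.53 offset [-0.022  0.052  1.341] angular [-1.0000e-01 -3.0000e-02 -1.7996e+02] q6-> 1.4
```

```bash
python3 -m jog '{"angular":[[0,0,0],[0,0,0],[0,0,0],[0,0,0],[0,0,0],[0,0,0]],"offset":[[-0.02,0.04,0.6],[-0.02,0.04,1.2],[-0.02,0.04,1.34],[-0.02,0.04,1.34],[-0.02,0.04,1.34],[-0.02,0.04,1.34]],"hand":[1,1,1,1,1,1]}'
python3 - <<'E'
from h import *
import time
for _ in range(3): print(read_state()['eef_pos'])
c=calibration('wrist');im=camera('wrist');print(read_state()['eef_pos'])
a=np.radians(188.53);R=np.array([[np.cos(a),-np.sin(a)],[np.sin(a),np.cos(a)]])
P=[(-98,-12),(2,-12),(2,-8.5),(52,-8.5),(52,8.5),(2,8.5),(2,12),(-98,12)]
q=np.array([px(c,(*(R@np.array(p)/1e3+[.539,.0944]),.022)) for p in P]);cv2.polylines(im,[np.int32(q*16)],True,(0,0,255),1,cv2.LINE_AA,4)
cv2.imwrite('pics/w7.png',im[:,120:520])
go(.5684,.0988,.0454,-81.47)
E
```

```text
time_s: 14.9
eef_pos: [0.5698, 0.0989, 0.0549]
eef_rot: [0.0, 0.997, 0.075, 0.001]
ft_force: [0.1, 0.7, -2.6]
grip_width: 0.197
[0.5697702  0.09889761 0.05486366]
[0.5697702  0.09889761 0.05486366]
[0.5697702  0.09889761 0.05486366]
[0.56987873 0.09881972 0.05504504]
yaw -81.47 offset [-0.037 -0.005  0.241] angular [ 0.03 -0.15  0.01] q6-> 1.4
yaw 98.53 offset [-0.037 -0.005  0.241] angular [ 2.3000e-01  4.0000e-02 -1.7999e+02] q6-> 1.4
```

View pics/w7.png

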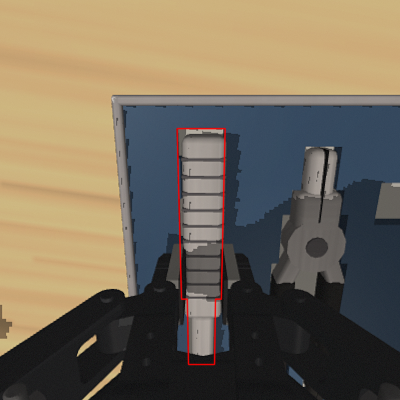

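The wrench lies over its outline, so I'll lower it.

```bash
python3 -m jog '{"angular":[[0,0,0],[0,0,0],[0,0,0],[0,0,0],[0,0,0]],"offset":[[-0.03,0,0.05],[-0.03,0,0.12],[-0.03,0,0.18],[-0.03,0,0.24],[-0.03,0,0.24]],"hand":[1,1,1,1,1]}'
```

```text
time_s: 15.37
eef_pos: [0.5681, 0.0989, 0.0446]
eef_rot: [-0.0, 0.997, 0.074, 0.001]
ft_force: [-0.5, 3.2, 3.3]
grip_width: 0.198
```

```bash
python3 -m jog '{"angular":[[0,0,0],[0,0,0],[0,0,0]],"offset":[[0,0,0.05],[0,0,0.07],[0,0,0.07]],"hand":[1,1,1]}'
```

```text
time_s: 15.62
eef_pos: [0.5682, 0.099, 0.0444]
eef_rot: [-0.0, 0.997, 0.074, 0.001]
ft_force: [-4.4, 3.4, 21.2]
grip_width: 0.201
```

```bash
python3 -m jog '{"angular":[[0,0,0],[0,0,0],[0,0,0],[0,0,0],[0,0,0],[0,0,0],[0,0,0],[0,0,0],[0,0,0],[0,0,0],[0,0,0],[0,0,0],[0,0,0],[0,0,0],[0,0,0],[0,0,0],[0,0,0]],"offset":[[0,0,0],[0,0,0],[0,0,0],[0,0,-0.3],[0,0,-0.8],[-0.14,0,-0.8],[-0.14,0,-0.8],[-0.14,0,-0.8],[-0.14,0,-0.8],[-0.14,0,-0.8],[-0.14,0,-0.8],[-0.14,0,-0.5],[-0.14,0,-0.35],[-0.14,0,-0.25],[-0.14,0,-0.15],[-0.14,0,-0.1],[-0.14,0,-0.1]],"hand":[0.2,0.2,0.2,0.2,0.2,1,1,1,1,1,1,1,1,1,1,1,1]}'
```

```text
time_s: 17.03
eef_pos: [0.5624, 0.0975, 0.0518]
eef_rot: [0.0, 0.997, 0.075, 0.001]
ft_force: [-11.1, -0.9, 50.6]
grip_width: 0.003
```

```bash
python3 -m jog '{"angular":[[0,0,0],[0,0,0],[0,0,0],[0,0,0],[0,0,0],[0,0,0],[0,0,0],[0,0,0],[0,0,0],[0,0,0]],"offset":[[0,0,-0.5],[0.7,0,-0.5],[1.2,0,-0.5],[1.2,0,-0.5],[1.2,0,-0.4],[1.2,0,-0.25],[1.2,0,-0.15],[1.2,0,-0.1],[1.2,0,-0.05],[1.2,0,-0.05]],"hand":[1,1,1,1,1,1,1,1,1,1]}'
```

```text
time_s: 17.87
eef_pos: [0.6078, 0.1047, 0.0519]
eef_rot: [0.0, 0.997, 0.075, -0.001]
ft_force: [-9.0, -1.4, 35.2]
grip_width: 0.006
```

```bash
python3 -m jog '{"angular":[[0,0,0],[0,0,0],[0,0,0],[0,0,0],[0,0,0],[0,0,0],[0,0,0],[0,0,0],[0,0,0],[0,0,0]],"offset":[[0,0,-0.5],[-0.7,0,-0.5],[-1.2,0,-0.5],[-1.2,0,-0.5],[-1.2,0,-0.4],[-1.2,0,-0.25],[-1.2,0,-0.15],[-1.2,0,-0.1],[-1.2,0,0],[-1.2,0,0]],"hand":[1,1,1,1,1,1,1,1,1,1]}'
python3 - <<'E'
from h import *
s=read_state();print(s['eef_pos'],s['ft_force'])
go(.51,-.34,.21,-73)
E
```

```text
time_s: 18.7
eef_pos: [0.5627, 0.0975, 0.0519]
eef_rot: [0.0, 0.997, 0.075, 0.0]
ft_force: [-9.1, -0.9, 38.1]
grip_width: 0.001
[0.56273006 0.09750738 0.05190547] [-9.1229727  -0.89988187 38.14098829]
yaw -73 offset [-2.929 10.622 -3.947] angular [ 0.04 -0.04 -8.44] q6-> 1.4
yaw 107 offset [-2.929 10.622 -3.947] angular [-6.0000e-02 -6.0000e-02  1.7156e+02] q6-> 1.4
```

```bash
python3 -m jog '{"angular":[[0,0,0],[0,0,0],[0,0,0],[0,0,-8.4],[0,0,-8.4],[0,0,-8.4],[0,0,-8.4],[0,0,-8.4],[0,0,-8.4],[0,0,-8.4],[0,0,-8.4],[0,0,-8.4],[0,0,-8.4],[0,0,-8.4],[0,0,-8.4],[0,0,-8.4],[0,0,-8.4]],"offset":[[0,0,-1],[0,0,-2],[0,0,-3],[-3.93,10.6,-3.95],[-3.93,10.6,-3.95],[-3.93,10.6,-3.95],[-3.93,10.6,-3.95],[-3.93,10.6,-3.95],[-3.93,10.6,-3.95],[-3.93,10.6,-3.95],[-3.93,10.6,-3.95],[-3.93,10.6,-3.95],[-3.93,10.6,-3.95],[-3.93,10.6,-3.95],[-3.93,10.6,-3.95],[-3.93,10.6,-3.95],[-3.93,10.6,-3.95]],"hand":[1,1,1,0.3,0.3,0.3,0.3,0.3,0.3,0.3,0.3,0.3,0.3,0.3,0.3,0.3,0.3]}'
python3 - <<'E'
from h import *
import json
s=read_state();c=calibration('wrist');im=camera('wrist');print(s['eef_pos'])
json.dump({k:np.asarray(v).tolist() for k,v in c.items()},open('w8.json','w'))
cv2.imwrite('pics/w8.png',im)
E
```

```text
time_s: 20.12
eef_pos: [0.4693, -0.3448, 0.2043]
eef_rot: [-0.001, 0.989, 0.147, -0.0]
ft_force: [0.6, 0.6, -0.3]
grip_width: 0.35
[ 0.46925075 -0.3448473   0.20430468]
```

View pics/w8.png

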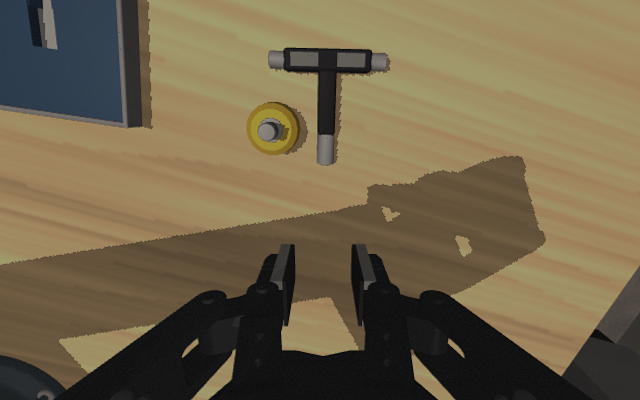

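The T tool's crossbar tips are at (269,59) and (388,63), its far edge at (328,48) and the foot end at (325.5,165). The toe stop is at (272,129).

Run:
```python
from h import *
import json
c={k:np.array(v) for k,v in json.load(open('w8.json')).items()}
a,b,f,e0,t=[w(c,*p)[:2] for p in((269,59,.009),(388,63,.009),(328,48,.018),(325.5,165,.004),(272,129,.012))]
d=a-b;print('bar len',np.linalg.norm(d),'yaw',np.degrees(np.arctan2(d[1],d[0]))-90)
d2=f-e0;print('stem len',np.linalg.norm(d2),'yaw',np.degrees(np.arctan2(d2[1],d2[0])))
yaw=np.arctan2(d2[1],d2[0]);yaw=(yaw+np.arctan2(d[1],d[0])-np.pi/2)/2
e=np.array([np.cos(yaw),np.sin(yaw)]);n=np.array([-e[1],e[0]])
for o in(f-50*e/1e3,e0+60*e/1e3,(a+b)/2-40*e/1e3):print('o',o)
o=(f-50*e/1e3+e0+60*e/1e3+(a+b)/2-40*e/1e3)/3
print('yaw',np.degrees(yaw),o,'toe',(t-o)@e,(t-o)@n)
g=o+.016*e;go(*g,.1,np.degrees(yaw)-90);go(*g,.0295,np.degrees(yaw)-90)
```

```text
bar len 0.11496436784486265 yaw 15.092136240957203
stem len 0.11230933187444793 yaw 15.894536194924681
o [ 0.54523666 -0.32619405]
o [ 0.54322397 -0.32756803]
o [ 0.5456856  -0.32710111]
yaw 15.493336217940946 [ 0.54471541 -0.32695439] toe -0.024222382896322746 0.055541674501950015
yaw -74.50666378205905 offset [2.327 0.161 2.607] angular [-0.13  0.04  1.45] q6-> 0.45
yaw 105.49333621794095 offset [2.327 0.161 2.607] angular [-6.0000e-02 -2.0000e-01 -1.7855e+02] q6-> 0.45
yaw -74.50666378205905 offset [2.328 0.165 4.37 ] angular [-0.13  0.04  1.45] q6-> 0.45
yaw 105.49333621794095 offset [2.328 0.165 4.37 ] angular [-6.0000e-02 -2.0000e-01 -1.7855e+02] q6-> 0.45
```

```bash
python3 -m jog '{"angular":[[0,0,1.5],[0,0,1.5],[0,0,1.5],[0,0,1.5],[0,0,1.5],[0,0,1.5],[0,0,1.5],[0,0,1.5]],"offset":[[1,0.16,0.2],[2.25,0.16,0.6],[2.25,0.16,1.4],[2.25,0.16,2.3],[2.25,0.16,2.6],[2.25,0.16,2.6],[2.25,0.16,2.6],[2.25,0.16,2.6]],"hand":[0.3,0.3,0.3,0.3,0.3,0.3,0.3,0.3]}'
python3 - <<'E'
from h import *
g=np.array([.5447,-.3270])+.013*np.array([np.cos(.2704),np.sin(.2704)])
go(*g,.0295,-74.5)
E
```

```text
time_s: 20.83
eef_pos: [0.5582, -0.3254, 0.1031]
eef_rot: [0.001, 0.991, 0.134, 0.001]
ft_force: [0.5, -0.3, 0.0]
grip_width: 0.35
yaw -74.5 offset [-0.014 -0.057  1.841] angular [ 0.14 -0.09 -0.07] q6-> 0.6
yaw 105.5 offset [-0.014 -0.057  1.841] angular [-1.4000e-01 -2.2000e-01  1.7993e+02] q6-> 0.6
```

```bash
python3 -m jog '{"angular":[[0,0,0],[0,0,0],[0,0,0],[0,0,0],[0,0,0],[0,0,0],[0,0,0],[0,0,0],[0,0,0],[0,0,0],[0,0,0]],"offset":[[0,-0.03,0.6],[0,-0.03,1.2],[0,-0.03,1.6],[0,-0.03,1.83],[0,-0.03,1.83],[0,-0.03,1.83],[0,-0.03,1.83],[0,-0.03,1.83],[0,-0.03,1.83],[0,-0.03,1.83],[0,-0.03,1.83]],"hand":[0.3,0.3,0.3,0.3,0.3,0.3,1,1,1,1,1]}' 80
```

```text
time_s: 21.75
eef_pos: [0.558, -0.3246, 0.0304]
eef_rot: [0.001, 0.991, 0.134, 0.001]
ft_force: [-1.0, 0.8, 6.6]
grip_width: 0.18
```

```bash
python3 -m jog '{"angular":[[0,0,0],[0,0,0],[0,0,0],[0,0,0],[0,0,0],[0,0,0]],"offset":[[0,0,-0.4],[0,0,-1.2],[0,0,-2],[0,0,-2],[0,0,-2],[0,0,-2]],"hand":[1,1,1,1,1,1]}'
python3 - <<'E'
from h import *
import json
s=read_state();c=calibration('wrist');im=camera('wrist');print(s['eef_pos'],s['ft_force'],s['moment'])
json.dump({k:np.asarray(v).tolist() for k,v in c.items()},open('w9.json','w'))
cv2.imwrite('pics/w9.png',im)
R=rot()
# project expected T outline in tool frame, compare with image dark mask in column/row profiles
for x0 in (0,):
  for n,p in(('far edge',(37,0,11.5)),('tipL',(27,-56,20)),('tipR',(27,56,20)),('foot',(-73,0,20))):
    print(n,px(c,s['eef_pos']+R.apply(np.array(p)/1e3)).round(1))
hsv=cv2.cvtColor(im,cv2.COLOR_BGR2HSV)
k=(hsv[...,1]<70)
# extents of low-saturation blob above row 240
m=k.astype(np.uint8).copy();m[235:]=0
n,l,st,ce=cv2.connectedComponentsWithStats(m)
print([(st[i].tolist()) for i in range(1,n) if st[i][4]>300])
print('col322 rows sat:',[(r,int(hsv[r,322,1]),int(hsv[r,322,2])) for r in range(120,236,4)])
E
```

```text
time_s: 22.25
eef_pos: [0.5567, -0.3235, 0.108]
eef_rot: [-0.0, 0.991, 0.134, -0.0]
ft_force: [0.5, -0.2, -3.1]
grip_width: 0.182
[ 0.55670126 -0.32345216  0.10801468] [ 0.50137498 -0.17339245 -3.11442432] [-0.01708935 -0.03078158  0.03770953]
far edge [320.8 197.4]
tipL [208.8 211.6]
tipR [432.9 211.5]
foot [321.2 368.1]
[[0, 1, 14, 43, 434], [19, 0, 71, 235, 8688], [206, 187, 234, 48, 9286]]
col322 rows sat: [(120, 89, 160), (124, 88, 160), (128, 85, 159), (132, 83, 160), (136, 82, 161), (140, 93, 159), (144, 98, 159), (148, 99, 159), (152, 98, 159), (156, 94, 160), (160, 91, 159), (164, 84, 160), (168, 109, 110), (172, 105, 114), (176, 106, 113), (180, 106, 106), (184, 106, 106), (188, 45, 17), (192, 15, 17), (196, 23, 22), (200, 9, 30), (204, 16, 32), (208, 8, 31), (212, 15, 33), (216, 16, 31), (220, 15, 33), (224, 33, 31), (228, 16, 31), (232, 32, 24)]
```

I've used all 12 views, so from here I measure numerically. I'll fit the T tool's projected crossbar silhouette to find its in-hand pose.

```bash
cat > tf.py <<'E'
from h import *
import json
from scipy.optimize import minimize
from scipy.ndimage import gaussian_filter
c={k:np.array(v) for k,v in json.load(open('w9.json')).items()};im=cv2.imread('pics/w9.png')
R=rot();p0=read_state()['eef_pos']
hsv=cv2.cvtColor(im,cv2.COLOR_BGR2HSV)
m=(hsv[...,1]<70).astype(np.uint8);m[238:]=0
n,l,st,ce=cv2.connectedComponentsWithStats(m)
i=l[210,322];print(st[i]);obs=gaussian_filter((l==i).astype(float),1)
B=[((30,50),(-42,42),(0,18)),((32,48),(-56,56),(1,17)),((-30,30),(-9,9),(0,18))]
def ren(v):
    x,y,a,tl=v[:4];a=np.radians(a*10);tl=np.radians(tl*10) ;Ri=Ro.from_euler('zy',[a,tl])
    o=np.zeros(im.shape[:2],np.uint8)
    for b in B:
        q=[]
        for X in b[0]:
            for Y in b[1]:
                for Z in b[2]:
                    t=Ri.apply(np.array([X+x*10-0,-Y,-(Z-9)])); q.append(px(c,p0+R.apply((t+[0,y*10,30.4-9])/1e3)))
        h=cv2.convexHull(np.float32(q))[:,0];cv2.fillConvexPoly(o,np.int32(np.round(h*16)),255,cv2.LINE_AA,4)
    o[238:]=0
    return gaussian_filter(o/255.,1)
reg=np.zeros(im.shape[:2],bool);reg[140:236,150:500]=True
f=lambda v:((ren(v)-obs)**2)[reg].sum()
for tilt in(0,1):
    g=(lambda v:f([*v,0])) if not tilt else f
    v0=np.array([-1.3,0,0,0][:3+tilt],float)
    o=minimize(g,v0,method='Nelder-Mead',options=dict(initial_simplex=v0+np.vstack([np.zeros(len(v0)),np.eye(len(v0))*.4])))
    print(o.x*10,o.fun)
E
python3 tf.py
```

```text
[ 206  187  234   51 9389]
[-13.50229016   1.24225725  -0.31033658] 1167.278190809557
[-12.91464726   1.47326383  -0.02567273 -13.16924802] 254.1270494587884
```

```bash
cat >> tf.py <<'E'
A=ren([-1.35,.124,-.03,0])>.5;Bm=ren([-1.29,.147,0,-1.32])>.5;O=obs>.5
ext=lambda M,u:(np.where(M[:,u])[0][[0,-1]].tolist() if M[:,u].any() else None)
for u in(208,220,235,245,260,300,340,380,400,410,425,435):print(u,ext(O,u),ext(A,u),ext(Bm,u),hsv[ext(O,u)[1]-6 if ext(O,u) else 200,u].tolist())
E
python3 tf.py
```

```text
[ 206  187  234   51 9389]
[-13.50229016   1.24225725  -0.31033658] 1167.278190809557
[-12.91464726   1.47326383  -0.02567273 -13.16924802] 254.1270494587884
208 [198, 221] [199, 233] None [12, 21, 124]
220 [194, 224] [193, 233] [192, 226] [14, 24, 119]
235 [194, 224] [192, 234] [192, 226] [14, 23, 123]
245 [189, 230] [188, 237] [188, 230] [165, 18, 29]
260 [187, 230] [188, 237] [188, 230] [21, 27, 94]
300 [188, 230] [188, 237] [188, 230] [19, 30, 94]
340 [188, 235] [188, 237] [188, 237] [165, 18, 29]
380 [187, 230] [187, 237] [188, 230] [18, 27, 95]
400 [189, 230] [187, 237] [188, 230] [60, 11, 23]
410 [194, 223] [192, 233] [192, 225] [14, 23, 124]
425 [194, 223] [192, 232] [192, 225] [15, 21, 73]
435 [194, 222] [196, 232] [194, 218] [17, 20, 113]
```

The fit is ambiguous about tilt (bar down by about 10°?). I'll test by lowering to the table: a tilted tool would touch early, and touching would re-level it.

```bash
python3 -m jog '{"angular":[[0,0,0],[0,0,0],[0,0,0],[0,0,0],[0,0,0],[0,0,0]],"offset":[[0,0,0.7],[0,0,1.4],[0,0,1.75],[0,0,1.83],[0,0,1.83],[0,0,1.83]],"hand":[1,1,1,1,1,1]}'
```

```text
time_s: 22.8
eef_pos: [0.5574, -0.3241, 0.0349]
eef_rot: [0.0, 0.991, 0.134, 0.0]
ft_force: [-0.7, 0.6, -2.4]
grip_width: 0.18
```

```bash
python3 -m jog '{"angular":[[0,0,0],[0,0,0],[0,0,0]],"offset":[[0,0,0.06],[0,0,0.1],[0,0,0.1]],"hand":[1,1,1]}'
```

```text
time_s: 23.05
eef_pos: [0.5575, -0.3241, 0.0316]
eef_rot: [0.001, 0.991, 0.134, 0.0]
ft_force: [-0.9, 0.0, -1.8]
grip_width: 0.177
```

There's no contact down to 1 mm above the grasp height, so the T tool is level. In-hand origin is at −13.5 mm, matching the pre-grasp estimate.

```bash
python3 -c "
from h import *
go(.5930,-.0531,.1116,-81.45)"
```

```text
yaw -81.45 offset [ 2.659 -6.294 -2.005] angular [ 0.06 -0.05  6.87] q6-> 0.6
yaw 98.55 offset [ 2.659 -6.294 -2.005] angular [ 7.0000e-02  9.0000e-02 -1.7313e+02] q6-> 0.6
```

```bash
python3 -m jog '{"angular":[[0,0,0],[0,0,0],[0,0,6.9],[0,0,6.9],[0,0,6.9],[0,0,6.9],[0,0,6.9],[0,0,6.9],[0,0,6.9],[0,0,6.9],[0,0,6.9],[0,0,6.9],[0,0,6.9]],"offset":[[0,0,-1],[0,0,-2],[2.66,-6.3,-2],[2.66,-6.3,-2],[2.66,-6.3,-2],[2.66,-6.3,-2],[2.66,-6.3,-2],[2.66,-6.3,-2],[2.66,-6.3,-2],[2.66,-6.3,-2],[2.66,-6.3,-2],[2.66,-6.3,-2],[2.66,-6.3,-2]],"hand":[1,1,1,1,1,1,1,1,1,1,1,1,1]}'; python3 -c "
from h import *
go(.5930,-.0531,.0545,-81.45)"
```

```text
time_s: 24.13
eef_pos: [0.593, -0.0539, 0.1113]
eef_rot: [0.0, 0.997, 0.074, 0.0]
ft_force: [0.2, -1.0, -1.4]
grip_width: 0.178
yaw -81.45 offset [ 0.003 -0.021  1.419] angular [ 0.04 -0.05 -0.11] q6-> 1.15
yaw 98.55 offset [ 0.003 -0.021  1.419] angular [-7.0000e-02 -6.0000e-02  1.7989e+02] q6-> 1.15
```

```bash
python3 -m jog '{"angular":[[0,0,0],[0,0,0],[0,0,0],[0,0,0],[0,0,0],[0,0,0]],"offset":[[0,-0.02,0.6],[0,-0.02,1.2],[0,-0.02,1.4],[0,-0.02,1.4],[0,-0.02,1.4],[0,-0.02,1.4]],"hand":[1,1,1,1,1,1]}'; python3 -c "
from h import *
go(.5930,-.0531,.0475,-81.45)"
```

```text
time_s: 24.63
eef_pos: [0.5934, -0.0527, 0.0559]
eef_rot: [0.0, 0.997, 0.074, 0.001]
ft_force: [0.6, 0.0, -2.4]
grip_width: 0.184
yaw -81.45 offset [-0.012  0.009  0.209] angular [ 0.05 -0.1  -0.09] q6-> 1.15
yaw 98.55 offset [-0.012  0.009  0.209] angular [-1.6000e-01 -8.0000e-02  1.7991e+02] q6-> 1.15
```

```bash
python3 -m jog '{"angular":[[0,0,0],[0,0,0],[0,0,0],[0,0,0],[0,0,0]],"offset":[[-0.01,0,0.05],[-0.01,0,0.1],[-0.01,0,0.15],[-0.01,0,0.2],[-0.01,0,0.2]],"hand":[1,1,1,1,1]}'
```

```text
time_s: 25.05
eef_pos: [0.5925, -0.052, 0.047]
eef_rot: [0.0, 0.997, 0.074, 0.0]
ft_force: [0.3, -0.7, -0.7]
grip_width: 0.18
```

```bash
python3 -m jog '{"angular":[[0,0,0],[0,0,0],[0,0,0]],"offset":[[0,0,0.04],[0,0,0.07],[0,0,0.07]],"hand":[1,1,1]}'
```

```text
time_s: 25.3
eef_pos: [0.5927, -0.052, 0.0447]
eef_rot: [0.0, 0.997, 0.074, 0.001]
ft_force: [-0.3, 1.1, 4.3]
grip_width: 0.182
```

```bash
python3 -m jog '{"angular":[[0,0,0],[0,0,0],[0,0,0],[0,0,0],[0,0,0],[0,0,0],[0,0,0],[0,0,0],[0,0,0],[0,0,0],[0,0,0],[0,0,0],[0,0,0],[0,0,0],[0,0,0],[0,0,0],[0,0,0]],"offset":[[0,0,0],[0,0,0],[0,0,0],[0,0,-0.3],[0,0,-0.8],[-0.04,0,-0.8],[-0.04,0,-0.8],[-0.04,0,-0.8],[-0.04,0,-0.8],[-0.04,0,-0.8],[-0.04,0,-0.8],[-0.04,0,-0.5],[-0.04,0,-0.35],[-0.04,0,-0.25],[-0.04,0,-0.15],[-0.04,0,-0.09],[-0.04,0,-0.09]],"hand":[0.2,0.2,0.2,0.2,0.2,1,1,1,1,1,1,1,1,1,1,1,1]}'
```

```text
time_s: 26.72
eef_pos: [0.5898, -0.052, 0.0519]
eef_rot: [0.0, 0.997, 0.075, -0.001]
ft_force: [-9.6, 1.2, 32.3]
grip_width: 0.003
```

```bash
python3 -m jog '{"angular":[[0,0,0],[0,0,0],[0,0,0],[0,0,0],[0,0,0],[0,0,0],[0,0,0],[0,0,0],[0,0,0],[0,0,0]],"offset":[[0,0,-0.5],[-0.4,0,-0.5],[-0.75,0,-0.5],[-0.75,0,-0.5],[-0.75,0,-0.35],[-0.75,0,-0.25],[-0.75,0,-0.15],[-0.75,0,-0.08],[-0.75,0,0],[-0.75,0,0]],"hand":[1,1,1,1,1,1,1,1,1,1]}'
```

```text
time_s: 27.55
eef_pos: [0.5617, -0.0566, 0.0518]
eef_rot: [0.0, 0.997, 0.075, 0.001]
ft_force: [-7.6, 1.2, 34.4]
grip_width: -0.001
```

```bash
python3 -m jog '{"angular":[[0,0,0],[0,0,0],[0,0,0],[0,0,0],[0,0,0],[0,0,0],[0,0,0],[0,0,0],[0,0,0],[0,0,0]],"offset":[[0,0,-0.5],[0.4,0,-0.5],[0.75,0,-0.5],[0.75,0,-0.5],[0.75,0,-0.35],[0.75,0,-0.25],[0.75,0,-0.15],[0.75,0,-0.08],[0.75,0,0],[0.75,0,0]],"hand":[1,1,1,1,1,1,1,1,1,1]}'
```

```text
time_s: 28.38
eef_pos: [0.589, -0.0518, 0.0519]
eef_rot: [-0.0, 0.997, 0.074, -0.001]
ft_force: [-9.1, 1.5, 33.5]
grip_width: 0.004
```

All three tools give equal press heights at both rib positions. I'll back off and check the bystanders against the first top picture.

```bash
python3 -m jog '{"angular":[[0,0,0],[0,0,0],[0,0,0],[0,0,0],[0,0,0],[0,0,0],[0,0,0],[0,0,0],[0,0,0],[0,0,0]],"offset":[[0,0,-1],[0,0,-2],[0,0,-3],[-1.5,0,-4],[-3,0,-5],[-3,0,-5],[-3,0,-5],[-3,0,-5],[-3,0,-5],[-3,0,-5]],"hand":[1,1,1,1,1,1,1,1,1,1]}'
python3 - <<'E'
from h import *
a=cv2.imread('pics/top0.png');b=camera('top');c=calibration('top');cv2.imwrite('pics/topend.png',b)
def cen(im,lo,hi,box):
    y0,y1,x0,x1=box;h=cv2.cvtColor(im[y0:y1,x0:x1],cv2.COLOR_BGR2HSV);m=cv2.inRange(h,lo,hi);ys,xs=np.where(m>0);return np.round([xs.mean()+x0,ys.mean()+y0,len(xs)],1)
for n,lo,hi,bx in(('caps',(45,90,30),(80,255,255),(210,250,205,250)),('toe',(20,140,80),(35,255,255),(200,235,405,440))):
    print(n,cen(a,lo,hi,bx),cen(b,lo,hi,bx))
d=lambda r:np.abs(a[r].astype(int)-b[r]).mean().round(2)
print('oil diff',d(np.s_[128:165,230:262]),'gate diff',d(np.s_[112:145,298:375]),'bg',d(np.s_[170:200,120:180]))
# wrist view of the pockets: bright floor remaining if tools were out
s=read_state();print(s['eef_pos'],s['ft_force'],s['time_s'])
E
```

```text
time_s: 29.22
eef_pos: [0.4724, -0.07, 0.247]
eef_rot: [-0.0, 0.997, 0.074, 0.0]
ft_force: [-1.1, 0.1, -0.3]
grip_width: 0.0
caps [226.3 230.7 413. ] [226.3 230.7 409. ]
toe [423.5 218.  186. ] [428.8 218.4  47. ]
oil diff 15.98 gate diff 15.46 bg 19.81
[ 0.47257953 -0.06995465  0.2467185 ] [ 0.27900303  0.24524044 -0.08839613] 29.2667
```

Run:
```python
from h import *
for f in('top0','topend'):
    im=cv2.imread(f'pics/{f}.png')[200:235,405:442];h=cv2.cvtColor(im,cv2.COLOR_BGR2HSV)
    m=cv2.inRange(h,(20,170,25),(36,255,255));ys,xs=np.where(m>0);print(f,xs.mean()+405,ys.mean()+200,len(xs),np.ptp(xs),np.ptp(ys))
```

```text
top0 421.6864406779661 219.364406779661 118 17 16
topend 426.7142857142857 221.74285714285713 35 10 15
```

```bash
python3 -m jog '{"angular":[[0,0,0],[0,0,0],[0,0,0],[0,0,0],[0,0,0],[0,0,0],[0,0,0],[0,0,0],[0,0,0],[0,0,0]],"offset":[[-1.1,6.8,0],[-1.1,6.8,0],[-1.1,6.8,0],[-1.1,6.8,0],[-1.1,6.8,0],[-1.1,6.8,0],[-1.1,6.8,0],[-1.1,6.8,0],[-1.1,6.8,0],[-1.1,6.8,0]],"hand":[1,1,1,1,1,1,1,1,1,1]}'
python3 - <<'E'
from h import *
import json
c8={k:np.array(v) for k,v in json.load(open('w8.json')).items()}
c=calibration('wrist');im=camera('wrist');cv2.imwrite('pics/w10.png',im)
for cc,i in((c8,cv2.imread('pics/w8.png')),(c,im)):
    h=cv2.cvtColor(i,cv2.COLOR_BGR2HSV);m=cv2.inRange(h,(20,170,60),(34,255,255));n,l,st,ce=cv2.connectedComponentsWithStats(m);k=1+st[1:,4].argmax();print(st[k],w(cc,*ce[k],.02).round(4))
# tools: refit pliers/wrench/ttool not possible by floor; use top view after arm moved
b=camera('top');cv2.imwrite('pics/topend2.png',b);a=cv2.imread('pics/top0.png')
for n,r in(('oil',np.s_[128:165,230:262]),('gate',np.s_[112:145,298:375])):
    (dx,dy),q=cv2.phaseCorrelate(np.float64(cv2.cvtColor(a[r],6)),np.float64(cv2.cvtColor(b[r],6)));print(n,round(dx,2),round(dy,2),round(q,2))
E
```

```text
time_s: 30.1
eef_pos: [0.4687, -0.3445, 0.246]
eef_rot: [-0.002, 0.997, 0.074, -0.001]
ft_force: [-0.9, 0.6, 0.6]
grip_width: 0.001
[ 247  102   53   53 1566] [ 0.5093 -0.283   0.02  ]
[ 250  109   47   46 1198] [ 0.5091 -0.2834  0.02  ]
oil 0.07 -0.09 1.01
gate -0.07 0.08 1.1
```

Nothing around the tray has moved: the toe stop is within 0.5 mm, the capsule within 0.1 px, and the oil bottle and gate are unchanged. I'll hand the job in.

```bash
python3 -c "
from plant import *
print(close_job())"
```

```text
the job is handed in; nothing more can be done
None
```

All three tools are back in their own pockets and pressed home. I handed the job in at about 30 s, with the gripper empty and clear of everything; no verdict came back.

**Seating:** I pressed each tool at both rib pairs and then pressed one of them again, with 23–51 N. The gripper height at the two ends of each tool agreed within 0.1 mm, and matched the fully-home height:

| Tool | Gripper height at the two ends | Fully-home height |
|---|---|---|
| Pliers | 51.0 / 50.9 mm | about 50.5 mm (fingers spread 21 mm) |
| Wrench | 51.8–51.9 / 51.9 mm | 52 mm |
| T tool | 51.9 / 51.8 mm | 52 mm |

**Things left alone:**
- **Toe stop:** within 0.5 mm of its starting place.
- **Capsule:** within 0.1 px.
- **Oil bottle and gate:** within 0.1 px.

**Checks that failed or disagreed:**
- **First pliers press:** it met no resistance because the shut fingertips fitted between the handles. I repeated it with the fingers spread onto the handles.
- **T tool tilt:** an image fit suggested about 13° of tilt in the gripper. Lowering it towards the table met nothing down to 1 mm above the grasp height, so I treated it as level.
- **Toe stop in the top view:** the colour check looked wrong, apparently from the arm's shadow. The wrist camera then showed it had not moved.
- **No final picture:** I had used all 12 picture views before placing the T tool, so its placement rests on forces and heights, and I did not look at the finished tray.

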